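# Open the punch keeper and put the ball punch away

## Robot

A 6-joint arm with a two-finger parallel gripper is mounted at the origin on the work surface. World frame = base frame: x ahead of the robot, y to its left, z up, the work surface at z = 0. Lengths are in m, angles in rad, forces in N, time in s.
With the tool pointing down it reaches from about 0.325 to 1 m from the base axis. Payload 5.1 kg.
Tool frame: the origin (TCP) lies at the very end of the fingers, on their centre line; the grasp point (between the pads) lies 19 mm behind it; z points along the fingers, y is the direction in which the jaws open and shut (so a half turn about z gives the same grasp; the last joint's range is limited). The gripper opens to 85 mm and grips with 20 to 120 N. Pads are 22 mm wide; open, the fingers measure 114 mm over their backs; the gripper's body (76 mm by 85 mm) begins 54 mm behind the grasp point. The pads swing forward as they close: fully open they stand 13 mm farther back than shut.
Start: joints at [1.227, 0.124, 1.65, -0, 1.367, -0.083], TCP at [0.168, 0.628, 0.231] pointing down, gripper open.
Joint ranges: [-2.61, 2.61], [-1.02, 2.33], [0.03, 2.71], [-1.35, 4.49], [0.32, 2.68], [-2.91, 2.91]. Speed limits (rad/s): [2.57, 2.57, 3.14, 3.14, 3.14, 3.14].

## Interface

Orientations are given as a 3x3 rotation matrix whose columns are the frame's x, y, z axes.
In Python, from rig import status, get_image, env, cut_out gives the robot as it stands.
- The arm moves only by the shell command python3 -m inch 'ROWS' [FORCE]. ROWS is JSON, a list of rows, each a list of 7 numbers: the shift along the tool's x, y, z in m, then the turn, a rotation vector about the tool's x, y, z in rad, then the closure, from 0 (fully open) to 1 (shut). In form: [[dx, dy, dz, rx, ry, rz, gripper], ...]. A call has 1 to 10 rows; each row is the pose to reach, as a shift and turn from the pose commanded when the call began, along the tool's axes at that moment; what a row does not reach only later rows make up. A row lasts 1/10 s, in which the tool goes at most 50 mm and 8.59 degrees, less where a joint would pass 70% of its speed; a pose out of reach is approached as far as the arm can. A call with a gripper value outside its range is refused whole. The fingers move at their own pace and stop on an object; FORCE is the grip in N (left out, the last holds). Time passes only in rows, so rows that repeat a pose let the fingers close. It gives the time, the measured TCP pose, the force and the opening at its end, in the units of the state.
- status.observe(): the state, without advancing time (a new reading comes with each control period).
- get_image(name): name is "scene" or "side" or "wrist"; returns a dict with "pixels" (480x640x3 uint8, red, green, blue), "fx", "fy", "cx", "cy" (pixels), "camera_from_world" (4x4, takes a point from world to camera coordinates); the wrist camera has in their place "mount" (4x4, takes a point from camera to tool coordinates, whose origin is the TCP and whose axes are the flange's). Camera axes: x right, y up, looking along -z (the intrinsics and any distortion apply to the point x, -y, -z); pixel columns grow to the right and rows downward; lengths in m; the calibration is good to about 2 mm. The wrist camera is an equidistant fisheye: a pixel r from the principal point sees the ray r / f radians off the axis. A picture is of the moment at which its call begins: read the wrist's pose just before it. There is no depth.
- env.sign_off(): hands the job in, once; it reports no verdict.
Trained networks look in the newest picture that a camera, given by its name, has taken for a name from the list of things; names that differ only in an ending like _2 or _b are one class to them, and where a whole thing is asked for, a point or a joint stands for the part that bears it (a point fixed in the world has none). Each returns a list of dicts, best first, with "score" (0 to 1); they miss things now and then, are a little off and sometimes report something else, mostly with a low value. They report only what shows in the picture. A call takes as long as a camera call.
- cut_out(camera, name): "region" (480x640 bool, what is visible of it) and "centre" ([column, row] in pixels, amid what is visible of it).
The state is a dict: "time_s": time; "q": joint angles; "qvel": joint speeds; "joint_efforts": joint torques, N m; "position": TCP position; "orientation": TCP orientation; "force": force on the tool from outside, world axes, zero at the start; "ft_torque": the same for the moment, N m; "width": finger opening in m.
Only numpy, scipy, OpenCV 4.12 (cv2) and the standard library are available. Lean on these libraries where they do the work, as an engineer would, in place of code of your own. Each camera call takes 0.05 s, during which the arm holds its last target.

## Task

The wooden punch keeper is shut: its cover disc sits over the well and is locked. Pull the knob up to free it, turn it until the cover's arm stands over the other slot in the steel collar, and push the knob fully home there so that the cover is locked aside; then stand the ball-headed wooden punch in the well, foot down, right to the bottom, and let go. Leave everything else on the bench where it is.

Things in the scene. Friction and masses are not known exactly. Their poses are not given: they have to be found in the camera images.
- keeper: Fixed brown wooden block, 150 (x) x 185 (y) x 75 mm high; origin at the centre of its underside on the bench, axes along its sides, z up; its yaw varies. The knob's upright axis stands at (-25, +35) mm in this frame. Round it on the block's top is a fixed dark steel collar, 27 to 44 mm from the axis, 14 mm high, with two radial slots 21 mm wide (see open_slot); the arm starts in the other, on the -y side.
- open_slot (a point): Middle of the collar slot in which the arm must end (cover aside), 35 mm from the knob's axis, level with the block's top; seen from above it lies 1.30 rad (74.5 deg) counter-clockwise about that axis from the slot in which the arm starts, near the block's +x side. Axes as the block's.
- well_mouth (a point): Centre of the mouth of the round well in the block's top face (75 mm above the bench), 75 mm from the knob's axis in the block's -y direction, at (-25, -40) mm in the block's frame; diameter 34 mm, depth 55 mm; axes as the block's.
- cover_turn (a joint): Turn of knob, arm and cover together about the upright axis, rad, counter-clockwise from above: 0 = cover over the well (start, give or take 0.03), 1.30 = arm over the open slot; stops at -0.12 and 1.55. The arm has about 0.06 rad of play in a slot; being round it centres itself if let down up to about 0.1 rad off. About 0.05 N m to turn when free.
- knob (a joint): How far the knob is pulled up, m: 0 = fully home, 0.030 = top stop. The arm clears the collar, and can turn, above 0.012. It is stiff and stays where it is left: about 7 N to pull up, 3 N to push down. Between the slots the arm rests on the collar and the knob will not go home.
- knob_grip (a point): Point on the knob's axis in its grip, a black upright wing 64 mm long (this point's y; arm and cover lie to -y), 16 mm thick (x) and 44 mm high. With the knob home this point is 58 mm above the block's top and the wing spans 32 to 76 mm above it; below is a steel hub 42 mm across. The arm is a 16 mm round steel bar that rises and turns with the knob.
- cover_disc (a point): Centre of the upper face of the steel cover disc at the arm's end, 52 mm across and 10 mm thick, 75 mm from the knob's axis; 13 mm above the block's top when the knob is home; it rises and turns with the knob.
- punch: Ball-headed wooden punch, standing on its foot: round shank 26 mm in diameter (foot slightly bevelled), a ball 38 mm across on top with its centre 112 mm above the foot; 131 mm high in all; bare shank from 0 to 98 mm. About 0.12 kg. Origin at the centre of the foot, z towards the ball. It may have swapped places with the stake or the cone.
- stake: Bystander like the punch, but square: 28 mm square shank and a flat rectangular head 50 x 34 mm; 136 mm high, standing; origin under its foot.
- cone: Bystander: plain wooden cone, 44 mm across at the foot, 150 mm high, standing; origin under its foot.
- hammer: Bystander: hammer, 260 mm, lying on the right of the bench; origin under its middle.
- copper: Bystander: 120 x 150 x 20 mm plywood board with a copper sheet; origin under its centre.
- tub: Bystander: lidded steel tub, 108 mm across, 101 mm high; origin under its centre.
- jar: Bystander: white jar, 80 mm across, 120 mm high; origin under its centre.
- wedge: Bystander: stepped wooden bench wedge, 130 x 60 x 42 mm; origin under its centre.
- pencil: Bystander: black pencil, 150 mm long, lying; origin under its middle.

How it is judged:
On the way, in this order (a step that is already met when the one before it is completed fails the run):
1. the knob is pulled up by more than 14 mm, with the cover still over the well (value of joint knob above 0.014 m and value of joint cover_turn below 0.5 rad), for 0.05 s.
2. still up, the knob is turned until the arm is over the open slot (1.15 to 1.45 rad) (value of joint knob above 0.01 m and value of joint cover_turn between 1.15 and 1.45 rad), for 0.05 s.
3. the knob is pushed home in the open slot (within 4 mm of fully home, at 1.2 to 1.4 rad) (value of joint knob below 0.004 m and value of joint cover_turn between 1.2 and 1.4 rad), for 0.2 s.
4. the punch stands in the well (horizontal distance between punch and well_mouth below 0.008 m and z of punch in the frame of well_mouth below -0.049 m and angle between punch's own z axis and vertical below 0.2 rad), for 0.2 s.
At the end, for the whole second after the job is handed in: The knob is within 4 mm of fully home with the cover locked aside in the open slot (1.2 to 1.4 rad), and the punch stands at rest in the well, ball up: foot at least 49 mm below the mouth, its centre within 8 mm of the well's axis, leaning less than 0.2 rad (all of step 3 and all of step 4 and linear speed of punch below 0.02 m/s); the robot touches nothing.
It fails at once if the square stake or the cone is moved by more than 40 mm (distance of any of stake, cone from where it was at the start of the episode above 0.04 m).
It fails at once if any other thing on the bench (hammer, copper sheet on its board, tub, jar, wedge, pencil) is moved by more than 40 mm (distance of any of hammer, copper, tub, jar, wedge, pencil from where it was at the start of the episode above 0.04 m).
It also fails if it takes over 58 s, if anything falls off the work surface, if the arm or the gripper's body presses on something with over 40 N, if the wrist force passes 120 N, or if a joint passes its speed limit or range.

## Working session

There is one attempt and no reset: what is moved stays moved. The work goes in short steps, Python scripts to look and compute and a shell command to move; the robot and the scene stay as the last step left them, time stands still between calls to the robot, and variables do not carry over. Pictures are saved under pics/ and viewed, and the job is handed in when it is done.

```bash
ls; mkdir -p pics; python3 - <<'E'
from rig import status,get_image
import cv2,numpy as np
np.set_printoptions(precision=4,suppress=True)
s=status.observe(); print({k:s[k] for k in('time_s','position','orientation','width','force')})
for n in('scene','side','wrist'):
    d=get_image(n); cv2.imwrite(f'pics/a_{n}.png',d['pixels'][:,:,::-1])
    print(n,{k:v for k,v in d.items() if k!='pixels'})
E
```

```text
pics
{'time_s': 0.0, 'position': array([0.1674, 0.6274, 0.23  ]), 'orientation': array([[-0.9662,  0.2579, -0.0007],
       [ 0.2579,  0.9662, -0.002 ],
       [ 0.0002, -0.0021, -1.    ]]), 'width': 0.08548464835424453, 'force': array([-0.699 , -0.1136, -0.9144])}
scene {'fx': 530.2528303948603, 'fy': 530.2528303948603, 'cx': 320.6862356667095, 'cy': 235.94730371508754, 'camera_from_world': array([[-0.1217,  0.9924,  0.0193,  0.0648],
       [-0.6394, -0.0932,  0.7632,  0.3044],
       [ 0.7591,  0.0806,  0.6459, -1.8008],
       [ 0.    ,  0.    ,  0.    ,  1.    ]])}
side {'fx': 441.73558010968884, 'fy': 441.73558010968884, 'cx': 320.8256145349897, 'cy': 243.362729437471, 'camera_from_world': array([[ 0.9037, -0.4281, -0.0076, -0.5417],
       [ 0.3177,  0.6584,  0.6823, -0.2429],
       [-0.2871, -0.619 ,  0.731 , -0.8917],
       [ 0.    ,  0.    ,  0.    ,  1.    ]])}
wrist {'fx': 371.64829954431775, 'fy': 371.64829954431775, 'cx': 323.9936931804585, 'cy': 241.1323678863456, 'mount': array([[-0.001 ,  0.9614,  0.2753,  0.0701],
       [ 1.    ,  0.0007,  0.001 ,  0.0011],
       [ 0.0007,  0.2753, -0.9614, -0.1425],
       [ 0.    ,  0.    ,  0.    ,  1.    ]])}
```

View pics/a_scene.png

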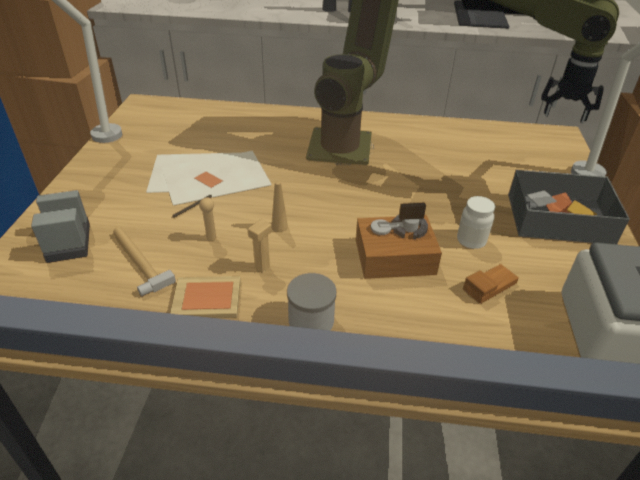

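View pics/a_side.png

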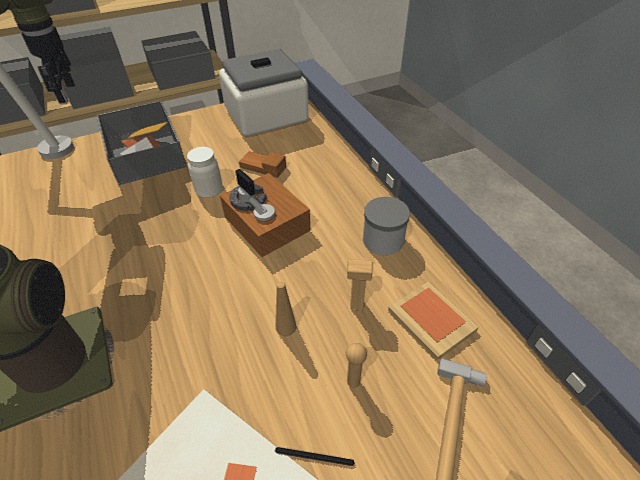

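View pics/a_wrist.png

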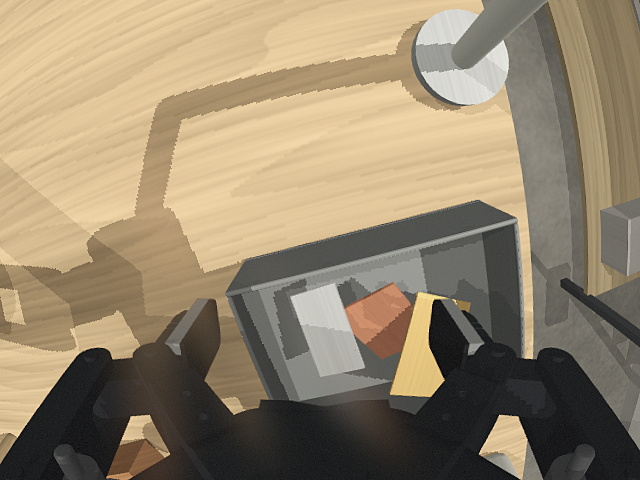

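The scene picture shows the keeper near (397,245), the punch (ball head) near (208,215), the stake near (262,245) and the cone near (280,208). The side picture shows the keeper at (265,212) and the punch at (356,365). Next I'll run the networks and enlarge the crops.

```bash
cat > h.py <<'E'
import numpy as np,cv2
from rig import status,get_image,env,cut_out
np.set_printoptions(precision=4,suppress=True)
def proj(d,P):
    M=d['camera_from_world'];P=np.atleast_2d(P);c=P@M[:3,:3].T+M[:3,3]
    return np.c_[d['cx']+d['fx']*c[:,0]/-c[:,2], d['cy']-d['fy']*c[:,1]/-c[:,2]]
def ray(d,u):
    M=d['camera_from_world'];R=M[:3,:3];o=-R.T@M[:3,3]
    v=np.array([(u[0]-d['cx'])/d['fx'],-(u[1]-d['cy'])/d['fy'],-1.]);return o,R.T@v
def atz(d,u,z):
    o,v=ray(d,u);return o+v*(z-o[2])/v[2]
def tri(d1,u1,d2,u2):
    o1,v1=ray(d1,u1);o2,v2=ray(d2,u2);v1/=np.linalg.norm(v1);v2/=np.linalg.norm(v2)
    A=np.c_[v1,-v2];t=np.linalg.lstsq(A,o2-o1,rcond=None)[0]
    a=o1+v1*t[0];b=o2+v2*t[1];return (a+b)/2,np.linalg.norm(a-b)
def wframe(s,d):
    T=np.eye(4);T[:3,:3]=s['orientation'];T[:3,3]=s['position'];return T@d['mount']
def wproj(s,d,P):
    C=wframe(s,d);c=(np.atleast_2d(P)-C[:3,3])@C[:3,:3]
    x,y,z=c[:,0],-c[:,1],-c[:,2];r=np.hypot(x,y);th=np.arctan2(r,z);k=d['fx']*th/np.maximum(r,1e-9)
    return np.c_[d['cx']+k*x,d['cy']+k*y]
def watz(s,d,u,z):
    C=wframe(s,d);dx,dy=u[0]-d['cx'],u[1]-d['cy'];r=np.hypot(dx,dy);th=r/d['fx']
    v=np.array([np.sin(th)*dx/r,-np.sin(th)*dy/r,-np.cos(th)]);v=C[:3,:3]@v;o=C[:3,3]
    return o+v*(z-o[2])/v[2]
E
python3 - <<'E'
from h import *
import pickle
D={}
for n in('scene','side'):
    d=get_image(n);D[n]=d
    for k in('keeper','knob','knob_grip','cover_disc','punch','stake','cone','jar','tub','copper'):
        for r in cut_out(n,k)[:2]:
            ys,xs=np.where(r['region']);print(n,k,round(r['score'],2),np.round(r['centre'],1),xs.min(),xs.max(),ys.min(),ys.max(),len(xs)); D[n,k,0 if (n,k,0) not in D else 1]=r
pickle.dump(D,open('D.pkl','wb'))
a=D['scene']['pixels'][195:285,345:450,::-1];cv2.imwrite('pics/b1.png',cv2.resize(a,None,fx=7,fy=6.6 and 7,interpolation=cv2.INTER_CUBIC)[:600])
a=D['side']['pixels'][165:260,215:320,::-1];cv2.imwrite('pics/b2.png',cv2.resize(a,None,fx=6,fy=6,interpolation=cv2.INTER_CUBIC))
E
```

```text
scene keeper 0.71 [397.4 247.1] 356 440 202 278 4994
scene knob 0.87 [406.8 219.7] 371 424 202 234 888
scene knob 0.55 [487.3 279.3] 463 517 265 301 1224
scene knob_grip 0.67 [406.  219.3] 371 425 202 234 928
scene knob_grip 0.17 [397.1 244.4] 356 441 202 278 5080
scene cover_disc 0.76 [406.1 221.7] 371 424 202 234 949
scene cover_disc 0.57 [182.5 207.2] 172 210 194 216 127
scene punch 0.7 [258.8 238.1] 247 271 219 270 842
scene punch 0.59 [207.9 215.8] 199 215 197 240 474
scene stake 0.58 [259.1 242.4] 247 271 219 271 876
scene cone 0.82 [278.7 209. ] 271 287 181 232 641
scene cone 0.72 [406.6 222.3] 371 425 202 233 970
scene jar 0.7 [407.9 218.3] 371 425 202 233 815
scene jar 0.66 [478.7 220. ] 457 493 196 247 1466
scene tub 0.8 [312.9 299.1] 287 336 273 330 2491
scene tub 0.24 [145.3 268.6] 113 174 227 294 1200
scene copper 0.68 [206.4 298. ] 171 240 276 317 2610
side keeper 0.54 [253.6 194.6] 236 274 170 220 765
side knob 0.57 [252.7 196.4] 236 274 169 220 766
side knob_grip 0.97 [251.6 198.3] 236 273 169 220 794
side cover_disc 0.94 [252.4 198.6] 236 274 170 221 810
side punch 0.73 [354.2 360. ] 346 366 343 386 639
side stake 0.93 [357.4 276.8] 347 370 259 310 867
side stake 0.67 [251.5 196.1] 235 274 169 220 868
side cone 0.79 [282.3 315.5] 275 295 284 335 745
side jar 0.78 [202.5 172. ] 187 221 147 196 1355
side tub 0.87 [388.3 226.6] 362 409 197 255 2311
side copper 0.76 [432.2 318.8] 388 476 282 359 3697
```

View pics/b1.png

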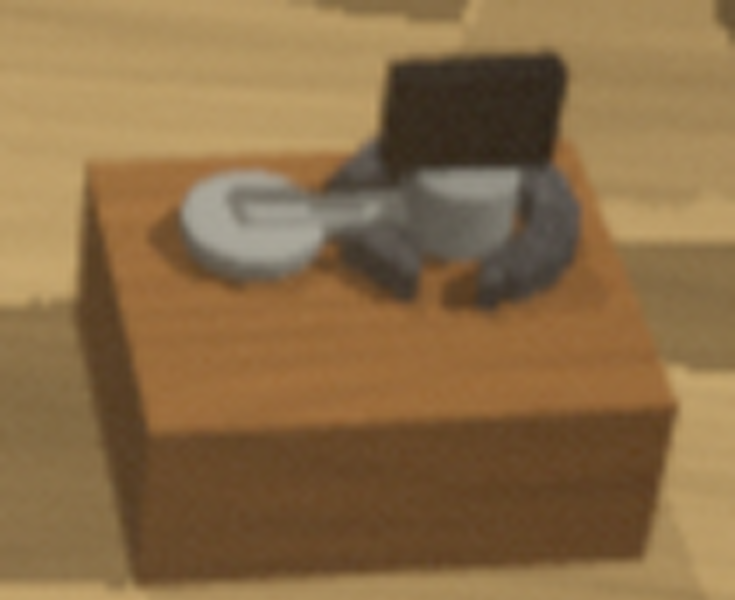

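View pics/b2.png

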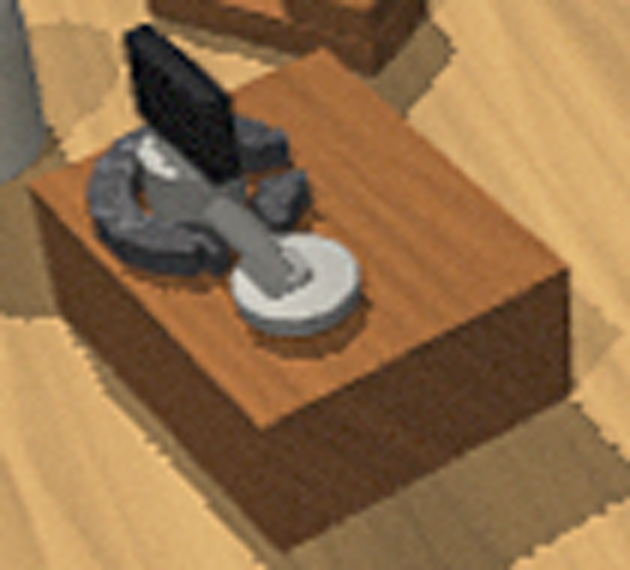

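```bash
cat > fit.py <<'E'
from h import *
import pickle
from scipy.optimize import least_squares
D=pickle.load(open('D.pkl','rb'))
f=lambda p,s,o:((p[0]+.5)/s-.5+o[0],(p[1]+.5)/s-.5+o[1])
o1=(345,195);o2=(215,165)
obs=[('scene',(-75,-92.5,75),f((88,160),7,o1)),('scene',(75,-92.5,75),f((150,435),7,o1)),('scene',(75,92.5,75),f((676,405),7,o1)),
('scene',(75,-92.5,0),f((137,582),7,o1)),('scene',(75,92.5,0),f((641,557),7,o1)),
('side',(-75,92.5,75),f((32,187),6,o2)),('side',(75,-92.5,75),f((568,270),6,o2)),('side',(-75,-92.5,75),f((263,428),6,o2)),('side',(75,92.5,75),f((322,50),6,o2)),
('side',(-75,-92.5,0),f((285,550),6,o2)),('side',(75,-92.5,0),f((568,393),6,o2))]
def K(p,P):
    P=np.atleast_2d(P)/1000.;c,s=np.cos(p[2]),np.sin(p[2]);return np.c_[p[0]+c*P[:,0]-s*P[:,1],p[1]+s*P[:,0]+c*P[:,1],P[:,2]]
if __name__=='__main__':
    for sel in(('scene',),('side',),('scene','side')):
        r=lambda p:np.concatenate([proj(D[n],K(p,P))[0]-u for n,P,u in obs if n in sel])
        s=least_squares(r,[.5,.1,0]);print(sel,s.x,s.fun.round(1))
    p=s.x;np.save('keeper.npy',p)
    print('axis',K(p,[-25,35,75]),'well',K(p,[-25,-40,75]),'grip',K(p,[-25,35,133]))
    for n in('scene','side'):print(n,'grip top corners',proj(D[n],K(p,[[-25,3,151],[-25,67,151]])),'disc',proj(D[n],K(p,[-25,-40,88])))
    A=D['scene'];B=D['side']
    # punch by ball: top rows
    m1=D['scene','punch',1]['region'];m2=D['side','punch',0]['region']
    for n,m in(('sc',m1),('si',m2)):
        ys,xs=np.where(m)
        for y in range(ys.min(),ys.max()+1,4):print(n,y,xs[ys==y].min(),xs[ys==y].max(),end=' | ')
        print()
    a=A['pixels'][185:250,170:300,::-1];cv2.imwrite('pics/c1.png',cv2.resize(a,None,fx=6,fy=6,interpolation=cv2.INTER_CUBIC))
    a=B['pixels'][330:430,320:420,::-1];cv2.imwrite('pics/c2.png',cv2.resize(a,None,fx=6,fy=6,interpolation=cv2.INTER_CUBIC))
E
python3 fit.py
```

```text
('scene',) [0.5302 0.1932 0.2167] [-0.3 -0.1  0.  -0.7  0.3 -0.2 -0.4  0.6  0.3  0.3]
('side',) [0.5323 0.1924 0.2216] [-0.8 -0.6  0.4 -0.8 -0.2  0.1  0.  -0.5 -0.5  1.   1.2  0.1]
('scene', 'side') [0.5318 0.1927 0.2214] [-0.6  0.3 -0.1 -0.2  0.2  0.1 -0.5  1.1  0.2  0.5 -1.1 -0.6  0.1 -0.8
 -0.5  0.1 -0.2 -0.5 -0.8  1.   0.9  0.1]
axis [[0.4997 0.2213 0.075 ]] well [[0.5162 0.1482 0.075 ]] grip [[0.4997 0.2213 0.133 ]]
scene grip top corners [[399.9216 204.2677]
 [425.3741 203.1216]] disc [[380.3338 225.0042]]
side grip top corners [[250.4544 181.4907]
 [236.5688 168.4743]] disc [[263.1221 210.7945]]
sc 197 205 208 | sc 201 200 212 | sc 205 199 213 | sc 209 201 211 | sc 213 203 212 | sc 217 203 213 | sc 221 204 214 | sc 225 204 214 | sc 229 205 215 | sc 233 206 215 | sc 237 206 215 | 
si 343 352 359 | si 347 347 364 | si 351 346 365 | si 355 346 365 | si 359 348 364 | si 363 349 361 | si 367 349 361 | si 371 348 360 | si 375 348 360 | si 379 348 359 | si 383 348 358 |
```

```bash
ls pics
```

```text
a_scene.png
a_side.png
a_wrist.png
b1.png
b2.png
c1.png
c2.png
```

View pics/c1.png

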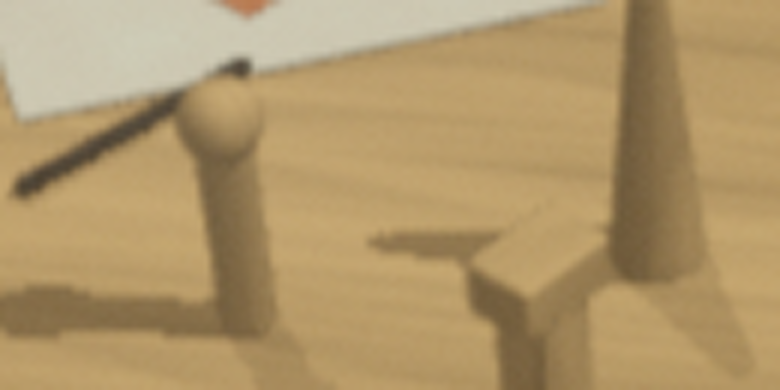

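```bash
python3 - <<'E'
from h import *
import pickle
D=pickle.load(open('D.pkl','rb'));A=D['scene'];B=D['side']
print(tri(A,(206.2,204.3),B,(355.6,352.8)), atz(A,(206.2,204.3),.112),atz(B,(355.6,352.8),.112))
# stake, cone rough (head centre / tip)
print('stake',tri(A,(258.5,229),B,(359.5,267))); print('cone',tri(A,(278.5,183),B,(281.5,285)))
m=D['side','jar',0]['region'];print('jar',tri(A,(481,203),B,(201,154)))
print('tub',tri(A,(312,286),B,(386,208)))
s=status.observe();print(s['time_s'])
E
```

```text
(array([ 0.5282, -0.2962,  0.1134]), np.float64(0.0008184172402953108)) [ 0.5267 -0.2972  0.112 ] [ 0.5284 -0.2952  0.112 ]
stake (array([ 0.6226, -0.1385,  0.1285]), np.float64(0.0031548897639732264))
cone (array([ 0.4581, -0.1232,  0.1475]), np.float64(0.003776195236989326))
jar (array([0.4344, 0.398 , 0.1214]), np.float64(0.006151581886412239))
tub (array([0.774 , 0.0085, 0.1094]), np.float64(0.00024230047242439494))
1.25
```

```bash
python3 -m inch '[[-0.426,-0.307,0,0,0,1.089,0],[-0.426,-0.307,0,0,0,1.089,0],[-0.426,-0.307,0,0,0,1.089,0],[-0.426,-0.307,0,0,0,1.089,0],[-0.426,-0.307,0,0,0,1.089,0],[-0.426,-0.307,0,0,0,1.089,0],[-0.426,-0.307,0,0,0,1.089,0],[-0.426,-0.307,0,0,0,1.089,0],[-0.426,-0.307,0,0,0,1.089,0],[-0.426,-0.307,0,0,0,1.089,0]]' 60
```

```text
time_s: 2.25
position: [0.4852, 0.2392, 0.2317]
orientation: [[-0.219, 0.976, 0.001], [0.976, 0.219, 0.0], [0.0, 0.001, -1.0]]
force: [0.2, 0.2, -0.4]
width: 0.0857
```

```bash
python3 -m inch '[[-0.021,0.010,0.02,0,0,0,0],[-0.021,0.010,0.02,0,0,0,0],[-0.021,0.010,0.02,0,0,0,0]]'; python3 - <<'E'
from h import *
from fit import K
s=status.observe();d=get_image('wrist');p=np.load('keeper.npy');im=d['pixels'][:,:,::-1].copy()
print(s['position'],s['time_s'])
for P in([-25,35,151],[-25,3,151],[-25,67,151],[-33,3,151],[-17,3,151],[-25,-40,88],[-75,-92.5,75],[75,-92.5,75],[75,92.5,75],[-75,92.5,75]):
    u=wproj(s,d,K(p,P))[0];print(P,u.round(0));cv2.circle(im,tuple(int(v) for v in u.round()),3,(0,255,0),1)
cv2.imwrite('pics/d.png',im)
E
```

```text
time_s: 2.55
position: [0.4982, 0.2224, 0.2109]
orientation: [[-0.218, 0.976, -0.002], [0.976, 0.218, 0.0], [0.0, -0.001, -1.0]]
force: [-0.4, 0.8, -1.0]
width: 0.0852
[0.4982 0.2224 0.2109] 2.55
[-25, 35, 151] [326. 265.]
[-25, 3, 151] [326. 314.]
[-25, 67, 151] [326. 210.]
[-33, 3, 151] [313. 314.]
[-17, 3, 151] [339. 314.]
[-25, -40, 88] [326. 326.]
[-75, -92.5, 75] [271. 368.]
[75, -92.5, 75] [433. 365.]
[75, 92.5, 75] [455. 160.]
[-75, 92.5, 75] [259. 158.]
```

View pics/d.png

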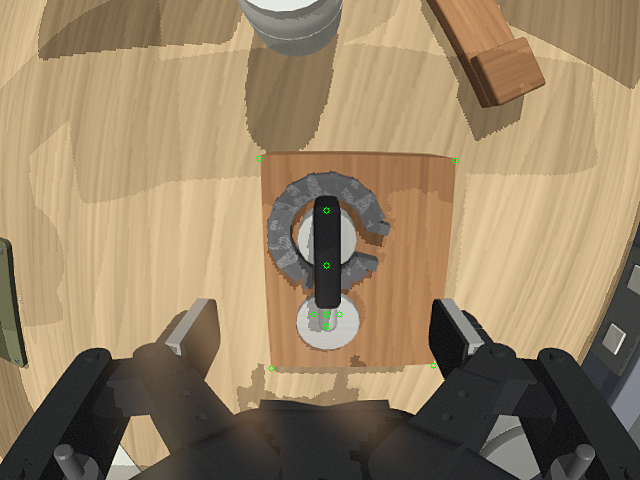

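The picture shows the wing from (326,196) to (326,306) between the jaws and the block's far edge at row 152. My prediction sits 6–10 px lower, which is about 4–5 mm along the wing. I'll re-measure with the arm at rest.

```bash
python3 - <<'E'
from h import *
import pickle
s=status.observe();d=get_image('wrist');s2=status.observe()
print(s['position'],s2['position'],s2['orientation'],s2['qvel'])
pickle.dump((s,d),open('W.pkl','wb'))
im=d['pixels'][140:380,240:480,::-1]
cv2.imwrite('pics/e.png',cv2.resize(im,None,fx=2.5,fy=2.5,interpolation=cv2.INTER_CUBIC))
E
```

```text
[0.4982 0.2232 0.2116] [0.4982 0.2236 0.212 ] [[-0.2203  0.9754  0.0006]
 [ 0.9754  0.2203  0.0006]
 [ 0.0004  0.0007 -1.    ]] [ 0.0128 -0.0068 -0.0034 -0.0033 -0.0024 -0.0021]
```

View pics/e.png

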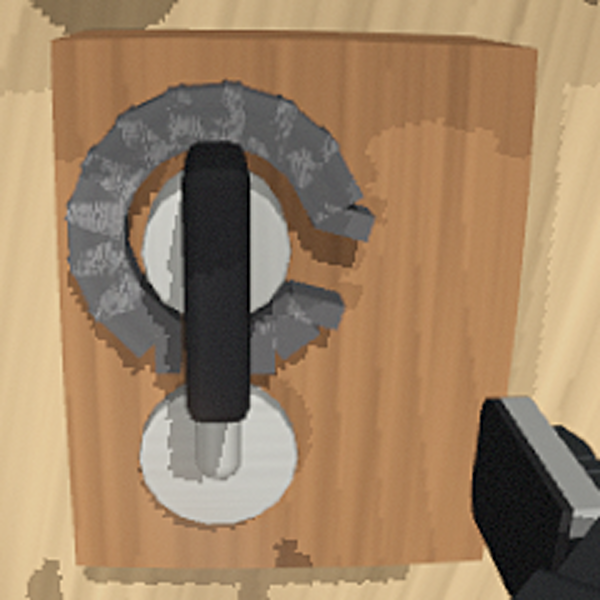

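```bash
python3 - <<'E'
from h import *
from fit import *
s,d=pickle.load(open('W.pkl','rb'))
g=lambda u:((u[0]+.5)/2.5-.5+240,(u[1]+.5)/2.5-.5+140)
ob=[((-75,92.5,75),g((52,44))),((75,92.5,75),g((537,50))),((-75,-92.5,75),g((77,567))),((75,-92.5,75),g((483,560))),((-25,-40,87.5),g((220,454)))]
r=lambda p:np.concatenate([wproj(s,d,K(p,P))[0]-u for P,u in ob])
w=least_squares(r,[.53,.19,.22]);print(w.x,w.fun.round(1),K(w.x,[-25,35,133]),K(w.x,[-25,-40,75]))
r2=lambda p:np.concatenate([r(p)/2]+[proj(D[n],K(p,P))[0]-u for n,P,u in obs])
w2=least_squares(r2,[.53,.19,.22]);print(w2.x,w2.fun.round(1))
E
```

```text
[0.5323 0.1947 0.2193] [-0.3 -1.1  0.7 -0.6  0.6 -0.2  0.5  0.  -1.4  2.3] [[0.5003 0.2234 0.133 ]] [[0.5166 0.1502 0.075 ]]
[0.5321 0.1938 0.2187] [-0.3 -0.   0.2  0.2  0.1  0.2  0.   0.4 -0.9  1.6 -0.2  0.4  0.3 -0.1
  0.6  0.3 -0.1  1.2  0.6  0.8 -1.  -0.9  0.1 -1.  -0.7 -0.2 -0.1 -0.8
 -0.9  0.7  0.8 -0.1]
```

```bash
python3 -m inch '[[-0.001,0.002,0.05,0,0,0,0],[-0.001,0.002,0.094,0,0,0,0],[-0.001,0.002,0.094,0,0,0,0.3],[-0.001,0.002,0.094,0,0,0,1],[-0.001,0.002,0.094,0,0,0,1],[-0.001,0.002,0.094,0,0,0,1],[-0.001,0.002,0.094,0,0,0,1],[-0.001,0.002,0.094,0,0,0,1],[-0.001,0.002,0.094,0,0,0,1]]' 60
```

```text
time_s: 3.55
position: [0.5004, 0.2224, 0.1202]
orientation: [[-0.219, 0.976, -0.001], [0.976, 0.219, 0.0], [0.001, -0.001, -1.0]]
force: [-8.4, -1.5, 9.1]
width: 0.0149
```

```bash
python3 -m inch '[[0,0,-0.007,0,0,0,1],[0,0,-0.014,0,0,0,1],[0,0,-0.022,0,0,0,1],[0,0,-0.022,0,0,0,1],[0,0,-0.022,0,0,0,1]]' 60
```

```text
time_s: 4.05
position: [0.5005, 0.2223, 0.1406]
orientation: [[-0.219, 0.976, -0.001], [0.976, 0.219, 0.0], [0.0, -0.001, -1.0]]
force: [-6.7, 0.8, 2.6]
width: 0.0155
```

```bash
python3 - <<'E'
from h import *
d=get_image('side');a=d['pixels'][150:260,205:325,::-1];cv2.imwrite('pics/f.png',cv2.resize(a,None,fx=5,fy=5,interpolation=cv2.INTER_CUBIC))
E
```

```text
(no output)
```

View pics/f.png

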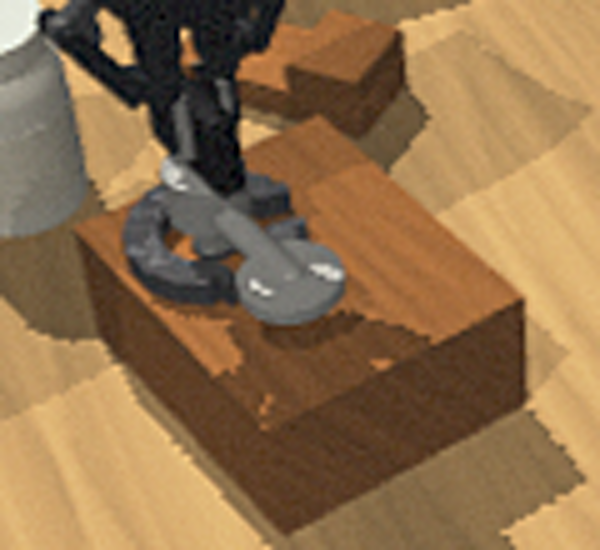

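The side picture shows the disc lifted well clear, at crop (290,283), with its shadow separated from it. Now I turn it.

```bash
python3 -m inch '[[0,0,0,0,0,-0.13,1],[0,0,0,0,0,-0.26,1],[0,0,0,0,0,-0.39,1],[0,0,0,0,0,-0.52,1],[0,0,0,0,0,-0.65,1],[0,0,0,0,0,-0.78,1],[0,0,0,0,0,-0.91,1],[0,0,0,0,0,-1.04,1],[0,0,0,0,0,-1.17,1],[0,0,0,0,0,-1.30,1]]' 60;  python3 -m inch '[[0,0,0,0,0,0,1],[0,0,0,0,0,0,1]]'; python3 - <<'E'
from h import *
from fit import K
s=status.observe();R=s['orientation'];print(s['position'],'yaw',np.arctan2(R[1,1],R[0,1]))
for n in('scene','side'):
    d=get_image(n);o=(345,185) if n=='scene' else (205,150)
    a=d['pixels'][o[1]:o[1]+110,o[0]:o[0]+120,::-1].copy();p=np.load('keeper.npy')
    a=cv2.resize(a,None,fx=5,fy=5,interpolation=cv2.INTER_CUBIC)
    t=-np.pi/2+1.3
    for P in([-25+75*np.cos(t),35+75*np.sin(t),88+20],):
        u=(proj(d,K([.5321,.1938,.2187],P))[0]-o)*5+2;cv2.circle(a,tuple(int(v) for v in u),4,(0,255,0),1)
    cv2.imwrite(f'pics/g_{n}.png',a)
E
```

```text
time_s: 5.1
position: [0.5006, 0.2229, 0.1407]
orientation: [[-0.999, 0.045, -0.001], [0.045, 0.999, 0.002], [0.001, 0.002, -1.0]]
force: [-4.8, 1.9, 2.4]
width: 0.0155
time_s: 5.3
position: [0.5006, 0.2229, 0.1406]
orientation: [[-0.999, 0.05, -0.001], [0.05, 0.999, 0.002], [0.001, 0.002, -1.0]]
force: [-6.1, 2.3, 2.7]
width: 0.0154
[0.5006 0.2229 0.1406] yaw 1.5209529015484784
```

View pics/g_scene.png

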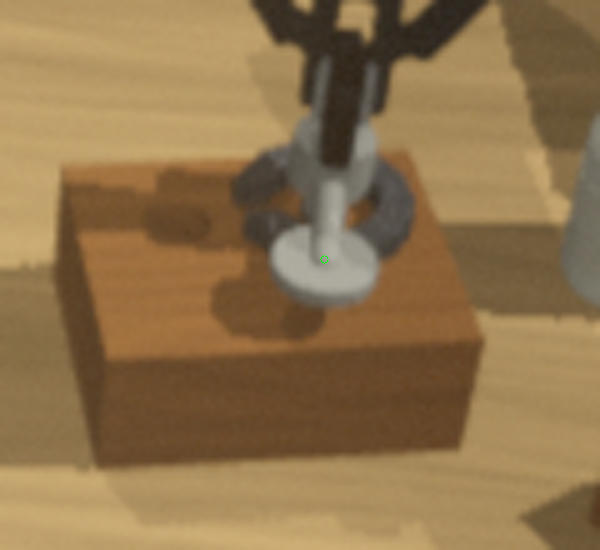

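View pics/g_side.png

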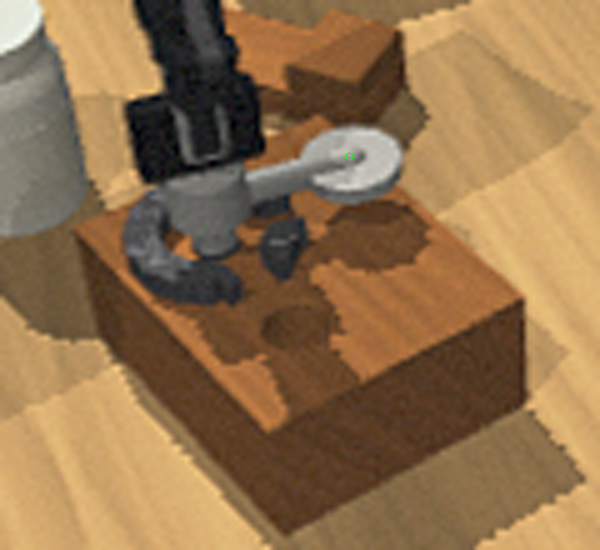

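The predicted disc centre lands on the disc in both pictures: scene crop (325,260) and side crop (350,157). The well is now open. Next I push the knob home.

```bash
python3 -m inch '[[0,0,0.007,0,0,0,1],[0,0,0.014,0,0,0,1],[0,0,0.020,0,0,0,1],[0,0,0.023,0,0,0,1],[0,0,0.025,0,0,0,1],[0,0,0.025,0,0,0,1]]' 60
```

```text
time_s: 6.0
position: [0.5009, 0.223, 0.12]
orientation: [[-0.999, 0.05, -0.001], [0.05, 0.999, 0.001], [0.001, 0.001, -1.0]]
force: [-16.1, -1.0, 22.5]
width: 0.0151
```

```bash
python3 -m inch '[[0,0,0,0,0,0,0.6],[0,0,0,0,0,0,0],[0,0,0,0,0,0,0],[0,0,0,0,0,0,0],[0,0,-0.03,0,0,0,0],[0,0,-0.08,0,0,0,0],[0,0,-0.13,0,0,0,0],[0,0,-0.13,0,0,0,0]]' 60; python3 - <<'E'
from h import *
from fit import K
s=status.observe();R=s['orientation'];print(s['position'],'yaw',np.arctan2(R[1,1],R[0,1]))
for n in('scene','side'):
    d=get_image(n);o=(345,185) if n=='scene' else (205,150)
    a=d['pixels'][o[1]:o[1]+110,o[0]:o[0]+120,::-1].copy()
    a=cv2.resize(a,None,fx=5,fy=5,interpolation=cv2.INTER_CUBIC)
    t=-np.pi/2+1.3
    for P in([-25+75*np.cos(t),35+75*np.sin(t),88],[-25,-40,75],[-25+32*np.cos(t),35+32*np.sin(t),151],[-25-32*np.cos(t),35-32*np.sin(t),151]):
        u=(proj(d,K([.5321,.1938,.2187],P))[0]-o)*5+2;cv2.circle(a,tuple(int(v) for v in u),4,(0,255,0),1)
    cv2.imwrite(f'pics/h_{n}.png',a)
E
```

```text
time_s: 6.8
position: [0.5048, 0.2234, 0.2536]
orientation: [[-0.999, 0.05, 0.015], [0.05, 0.999, 0.005], [-0.014, 0.005, -1.0]]
force: [0.8, -0.3, 1.4]
width: 0.0855
[0.5048 0.2234 0.2536] yaw 1.5210148444330014
```

View pics/h_scene.png

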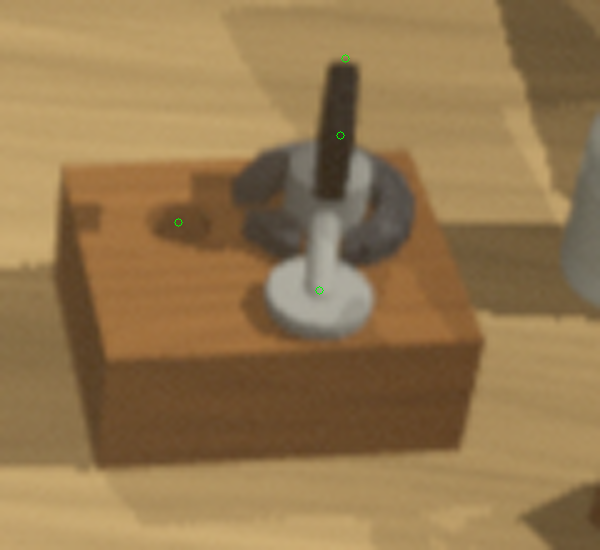

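View pics/h_side.png

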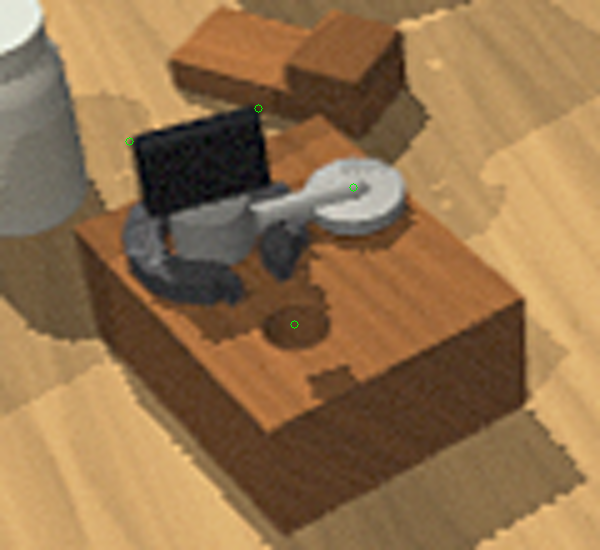

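The knob is home: TCP height 0.120 m matches the start grasp, and the predicted points land on the wing and disc. The open well shows at scene crop (180,223) and side crop (297,326). Next I go to the punch.

```bash
python3 -m inch '[[-0.053,-0.518,0,0,0,1.302,0],[-0.053,-0.518,0,0,0,1.302,0],[-0.053,-0.518,0,0,0,1.302,0],[-0.053,-0.518,0,0,0,1.302,0],[-0.053,-0.518,0,0,0,1.302,0],[-0.053,-0.518,0,0,0,1.302,0],[-0.053,-0.518,0,0,0,1.302,0],[-0.053,-0.518,0,0,0,1.302,0],[-0.053,-0.518,0,0,0,1.302,0],[-0.053,-0.518,0,0,0,1.302,0]]'; python3 -m inch '[[0.02,0.004,0,0,0,0,0],[0.02,0.004,0,0,0,0,0],[0.02,0.004,0,0,0,0,0],[0.02,0.004,0,0,0,0,0]]'
```

```text
time_s: 7.9
position: [0.5254, -0.2787, 0.2412]
orientation: [[-0.215, 0.977, -0.004], [0.977, 0.215, 0.003], [0.003, -0.003, -1.0]]
force: [0.9, -0.1, 0.4]
width: 0.0854
time_s: 8.3
position: [0.5262, -0.2558, 0.2435]
orientation: [[-0.219, 0.976, -0.001], [0.976, 0.219, 0.0], [0.001, -0.001, -1.0]]
force: [-0.1, 1.9, 0.1]
width: 0.0854
```

```bash
python3 - <<'E'
from h import *
s=status.observe();d=get_image('wrist');print(s['position'],s['time_s'])
im=d['pixels'][:,:,::-1].copy()
for n in('punch','stake','cone'):
  for r in cut_out('wrist',n)[:2]:
    ys,xs=np.where(r['region']);print(n,round(r['score'],2),np.round(r['centre'],1),xs.min(),xs.max(),ys.min(),ys.max())
print(wproj(s,d,[[.528,-.2963,.112],[.528,-.2963,0.]]))
for u in wproj(s,d,[[.528,-.2963,.112],[.528,-.2963,0.]]):cv2.circle(im,tuple(int(v) for v in u.round()),3,(0,255,0),1)
cv2.imwrite('pics/i.png',im)
E
```

```text
[ 0.5262 -0.2558  0.2435] 8.3
punch 0.66 [314.2 275.4] 291 338 229 301
stake 0.87 [478.4 113.4] 420 522 72 150
cone 0.88 [277.9  56.1] 250 307 16 88
[[315.1462 280.1184]
 [317.6228 241.2451]]
```

View pics/i.png

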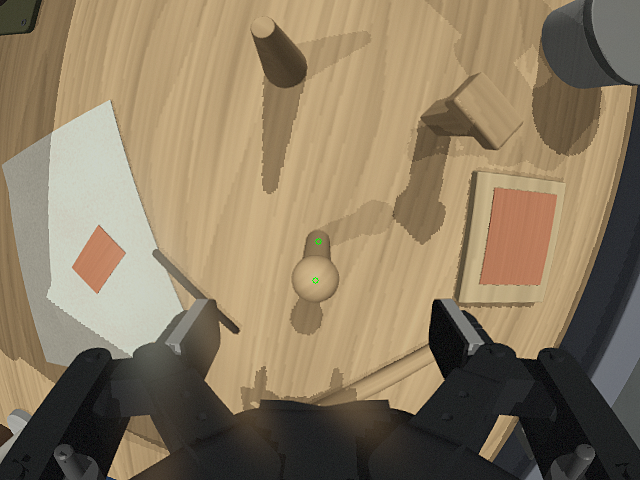

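The ball is at (315,278), within 2 px of the prediction. The stake (478,113), the cone (278,56) and the pencil (195,290) are clear of the jaws.

```bash
python3 - <<'E'
from h import *
s=status.observe();d=get_image('wrist')
b=watz(s,d,(315,278.3),.112);print(b,s['position'])
t=np.array([(.528*2+b[0])/3,(-.2963*2+b[1])/3,.062]);R=s['orientation'];print(t,R.T@(t-s['position']))
E
```

```text
[ 0.5281 -0.2957  0.112 ] [ 0.5265 -0.2563  0.2445]
[ 0.528  -0.2961  0.062 ] [-0.0392 -0.0073  0.1825]
```

```bash
python3 -m inch '[[-0.039,-0.007,0.0,0,0,0,0],[-0.039,-0.007,0.04,0,0,0,0],[-0.039,-0.007,0.08,0,0,0,0],[-0.039,-0.007,0.12,0,0,0,0],[-0.039,-0.007,0.15,0,0,0,0],[-0.039,-0.007,0.17,0,0,0,0],[-0.039,-0.007,0.17,0,0,0,0]]'; python3 - <<'E'
from h import *
s=status.observe();d=get_image('wrist');print(s['position'],s['force'])
cv2.imwrite('pics/j.png',d['pixels'][:,:,::-1])
E
```

```text
time_s: 9.25
position: [0.5256, -0.2947, 0.0704]
orientation: [[-0.217, 0.976, -0.006], [0.976, 0.218, 0.004], [0.005, -0.005, -1.0]]
force: [1.0, 0.6, -0.5]
width: 0.0852
[ 0.5256 -0.2947  0.0704] [ 1.0161  0.6303 -0.5137]
```

View pics/j.png

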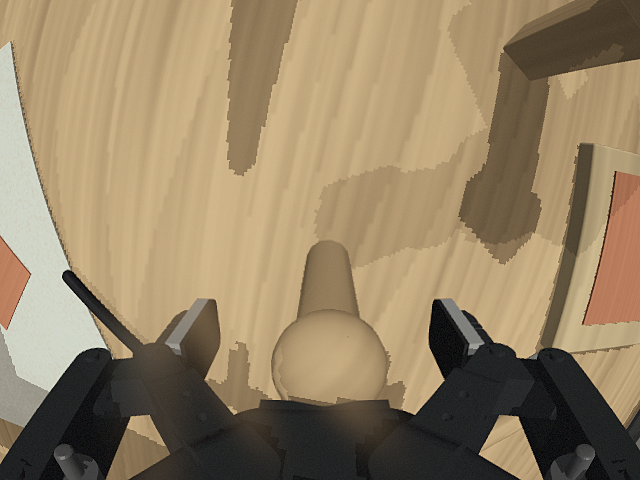

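```bash
python3 -m inch '[[-0.001,0.001,0.009,0,0,0,0],[-0.001,0.001,0.009,0,0,0,0.3],[-0.001,0.001,0.009,0,0,0,1],[-0.001,0.001,0.009,0,0,0,1],[-0.001,0.001,0.009,0,0,0,1],[-0.001,0.001,0.009,0,0,0,1],[-0.001,0.001,0.009,0,0,0,1]]' 40
```

```text
time_s: 10.0
position: [0.5297, -0.2976, 0.0663]
orientation: [[-0.217, 0.976, 0.001], [0.976, 0.217, -0.001], [-0.001, 0.001, -1.0]]
force: [0.6, 0.8, 3.9]
width: 0.0332
```

```bash
python3 -m inch '[[0,0,0,0,0,0,1],[0,0,0,0,0,0,1]]' 40;  python3 - <<'E'
from h import *
s=status.observe();print(s['position'],s['width'])
d=get_image('wrist');cv2.imwrite('pics/k.png',d['pixels'][:,:,::-1])
d=get_image('side');a=d['pixels'][310:410,290:410,::-1];cv2.imwrite('pics/k2.png',cv2.resize(a,None,fx=5,fy=5,interpolation=cv2.INTER_CUBIC))
E
```

```text
time_s: 10.2
position: [0.5297, -0.2976, 0.0663]
orientation: [[-0.217, 0.976, 0.001], [0.976, 0.217, -0.001], [-0.001, 0.001, -1.0]]
force: [-0.1, 0.1, 6.1]
width: 0.0332
[ 0.5297 -0.2976  0.0663] 0.033180260298991966
```

View pics/k.png

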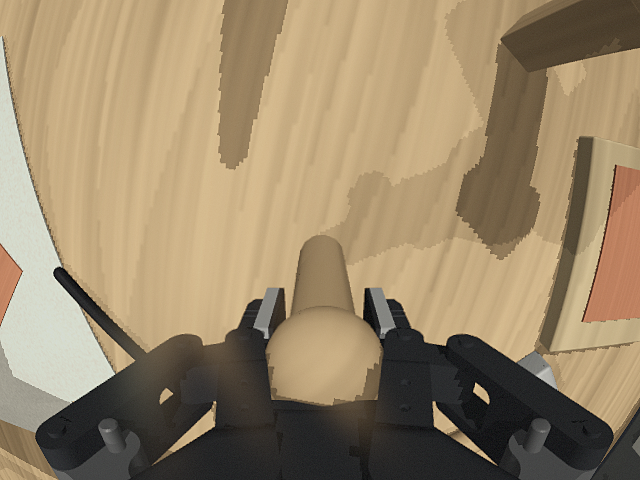

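View pics/k2.png

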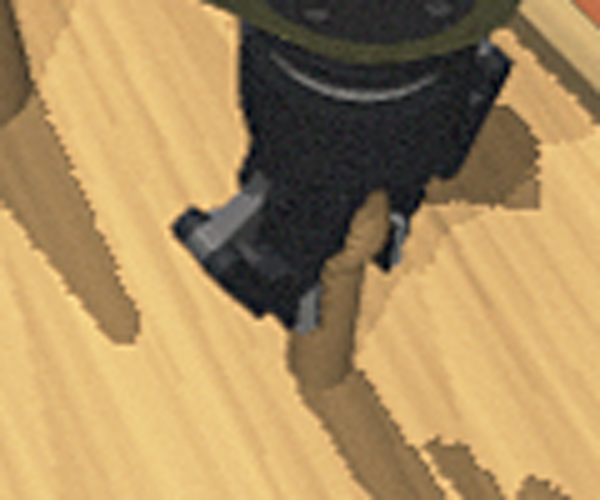

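The jaws stopped at 33 mm because the pads' upper edge caught the underside of the ball. A shank grip would leave too little palm clearance over the ball, so I'll take the ball at its equator instead. The punch then hangs plumb and stays clear of the collar.

```bash
python3 -m inch '[[0,0,0,0,0,0,0.3],[0,0,0,0,0,0,0.3],[0.002,0,-0.014,0,0,0,0.3],[0.002,0,-0.028,0,0,0,0.3],[0.002,0,-0.028,0,0,0,0.6],[0.002,0,-0.028,0,0,0,1],[0.002,0,-0.028,0,0,0,1],[0.002,0,-0.028,0,0,0,1],[0.002,0,-0.028,0,0,0,1],[0.002,0,-0.028,0,0,0,1]]' 40;  python3 - <<'E'
from h import *
d=get_image('wrist');cv2.imwrite('pics/l.png',d['pixels'][:,:,::-1])
E
```

```text
time_s: 11.3
position: [0.5298, -0.2962, 0.0957]
orientation: [[-0.217, 0.976, 0.002], [0.976, 0.217, -0.002], [-0.003, 0.002, -1.0]]
force: [-0.9, -0.5, 8.0]
width: 0.0359
```

View pics/l.png

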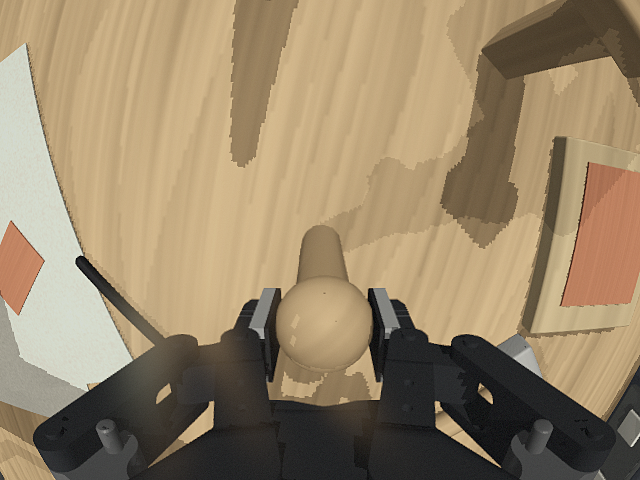

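```bash
python3 -m inch '[[0,0,-0.01,0,0,0,1],[0,0,-0.03,0,0,0,1],[0,0,-0.05,0,0,0,1],[0,0,-0.05,0,0,0,1]]' 40;  python3 - <<'E'
from h import *
s=status.observe();print(s['position'],s['width'],s['force'])
d=get_image('wrist')
cv2.imwrite('pics/m.png',d['pixels'][:,:,::-1])
C=d['mount']
def tp(P):
    c=(np.atleast_2d(P)-C[:3,3])@C[:3,:3];x,y,z=c[:,0],-c[:,1],-c[:,2];r=np.hypot(x,y);k=d['fx']*np.arctan2(r,z)/r
    return np.c_[d['cx']+k*x,d['cy']+k*y]
print(tp([[0,0,-.019],[0,0,-.014],[0,0,-.024],[.005,0,-.019],[.011,.019,-.0],[.011,.019,-.038]]))
d=get_image('side');a=d['pixels'][290:410,290:410,::-1];cv2.imwrite('pics/m2.png',cv2.resize(a,None,fx=5,fy=5,interpolation=cv2.INTER_CUBIC))
d=get_image('scene');a=d['pixels'][140:260,150:270,::-1];cv2.imwrite('pics/m3.png',cv2.resize(a,None,fx=5,fy=5,interpolation=cv2.INTER_CUBIC))
E
```

```text
time_s: 11.75
position: [0.5302, -0.2961, 0.1464]
orientation: [[-0.217, 0.976, 0.004], [0.976, 0.217, -0.003], [-0.004, 0.004, -1.0]]
force: [0.2, -0.2, -0.9]
width: 0.0357
[ 0.5302 -0.2961  0.1464] 0.03571209166620786 [ 0.208  -0.1944 -0.8719]
[[323.648  330.9184]
 [323.6631 324.6158]
 [323.6321 337.6167]
 [323.63   319.4069]
 [369.2249 284.8825]
 [382.2404 329.9062]]
```

View pics/m.png

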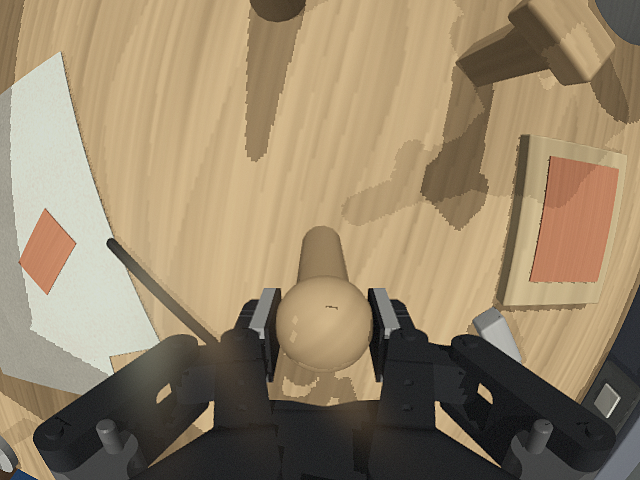

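View pics/m2.png

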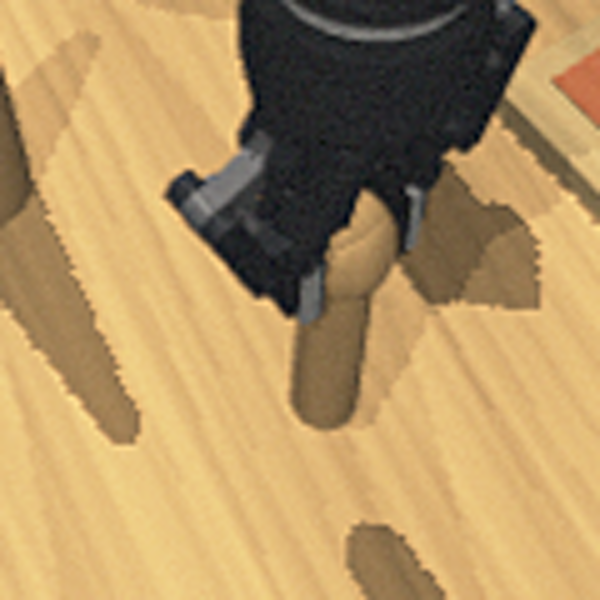

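View pics/m3.png

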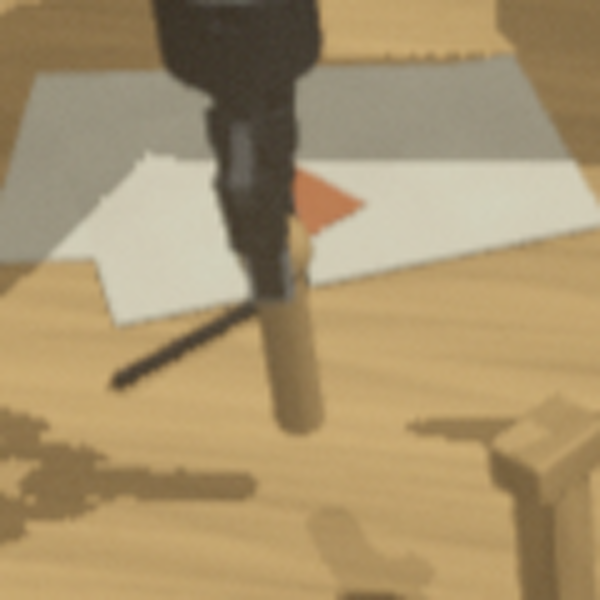

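The punch is lifted and hangs plumb: the foot-to-ball image is the same as before the lift. Next I raise it and carry it to the well with gentle steps.

```bash
python3 -m inch '[[0,0,-0.03,0,0,0,1],[0,0,-0.07,0,0,0,1],[0.01,0.002,-0.105,0,0,0,1],[0.03,0.006,-0.115,0,0,0,1],[0.06,0.011,-0.115,0,0,0,1],[0.10,0.019,-0.115,0,0,0,1],[0.14,0.027,-0.115,0,0,0,1],[0.18,0.034,-0.115,0,0,0,1],[0.22,0.042,-0.115,0,0,0,1],[0.26,0.049,-0.115,0,0,0,1]]' 40; python3 -m inch '[[0.04,0.008,0,0,0,0,1],[0.08,0.015,0,0,0,0,1],[0.12,0.023,0,0,0,0,1],[0.15,0.028,0,0,0,0,1],[0.168,0.032,0,0,0,0,1],[0.177,0.034,0,0,0,0,1],[0.177,0.034,0,0,0,0,1],[0.177,0.034,0,0,0,0,1]]' 40;  python3 - <<'E'
from h import *
s=status.observe();print(s['position'],s['width'],s['force'])
for n in('wrist','side','scene'):
    d=get_image(n);a=d['pixels'][:,:,::-1]
    if n!='wrist':
        o=(230,110) if n=='side' else (320,120);a=cv2.resize(a[o[1]:o[1]+150,o[0]:o[0]+130],None,fx=4,fy=4,interpolation=cv2.INTER_CUBIC)
    cv2.imwrite(f'pics/n_{n}.png',a)
E
```

```text
time_s: 12.9
position: [0.5182, -0.028, 0.2551]
orientation: [[-0.218, 0.976, -0.004], [0.976, 0.218, 0.001], [0.002, -0.004, -1.0]]
force: [0.1, 0.3, -0.9]
width: 0.0359
time_s: 13.7
position: [0.5142, 0.149, 0.2571]
orientation: [[-0.217, 0.976, -0.002], [0.976, 0.217, -0.001], [-0.0, -0.002, -1.0]]
force: [-0.1, -0.2, -1.7]
width: 0.036
[0.5142 0.149  0.2571] 0.036033524093899115 [-0.1455 -0.1817 -1.6651]
```

View pics/n_wrist.png

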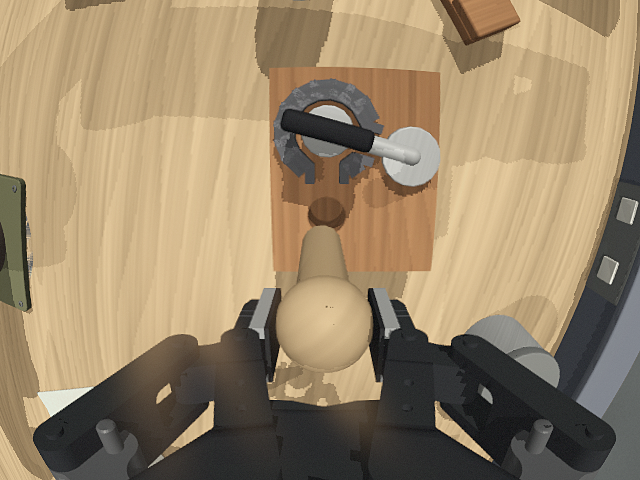

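View pics/n_side.png

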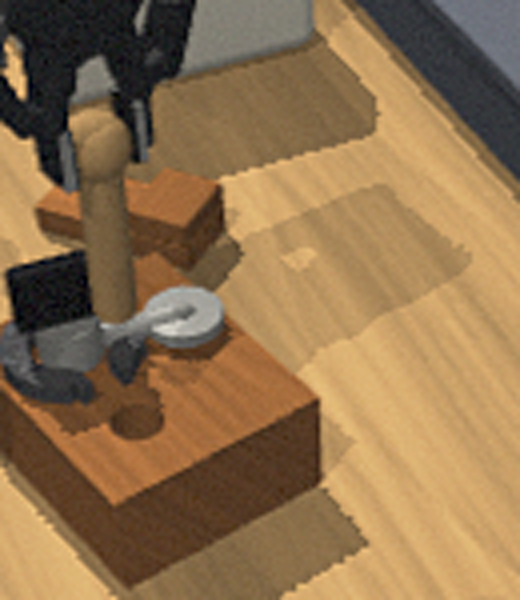

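View pics/n_scene.png

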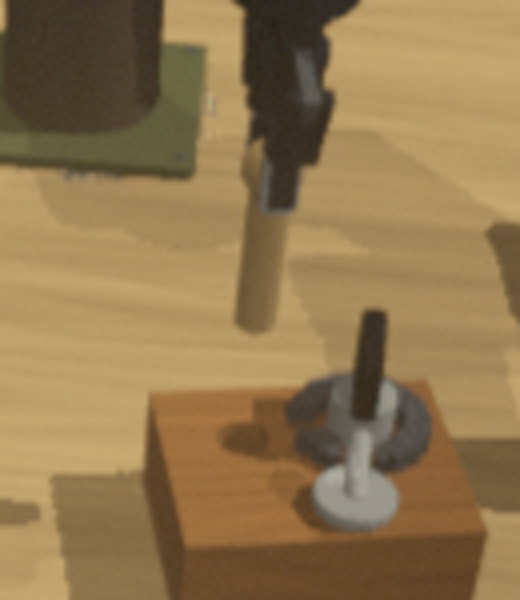

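```bash
python3 - <<'E'
from h import *
import pickle
D=pickle.load(open('D.pkl','rb'));A=D['scene'];B=D['side']
f=lambda u,o:((u[0]+.5)/4-.5+o[0],(u[1]+.5)/4-.5+o[1])
so=(230,110);co=(320,120)
print('foot',tri(A,f((255,322),co),B,f((113,303),so)))
print('ball side',atz(B,f((103,145),so),.2571+.0163))
print('well',tri(A,f((244,438),co),B,f((137,420),so)),atz(A,f((244,438),co),.075),atz(B,f((137,420),so),.075))
s=status.observe();print(s['position'],s['time_s'])
d=get_image('wrist');print('well wrist',watz(s,d,(326.5,213),.075))
E
```

```text
foot (array([0.5135, 0.1495, 0.1655]), np.float64(0.0030419069540888726))
ball side [0.5189 0.1477 0.2734]
well (array([0.5167, 0.1497, 0.0745]), np.float64(0.0013522598135947894)) [0.5165 0.1501 0.075 ] [0.5167 0.1483 0.075 ]
[0.5148 0.1485 0.2581] 13.85
well wrist [0.5162 0.1525 0.075 ]
```

```bash
python3 -m inch '[[0.0005,0.0023,0.02,0,0,0,1],[0.0005,0.0023,0.045,0,0,0,1],[0.0005,0.0023,0.065,0,0,0,1],[0.0005,0.0023,0.073,0,0,0,1],[0.0005,0.0023,0.073,0,0,0,1]]' 40;  python3 - <<'E'
from h import *
s=status.observe();print(s['position'],s['width'],s['force'])
for n in('side','scene'):
    d=get_image(n);a=d['pixels'][:,:,::-1]
    o=(230,140) if n=='side' else (340,150);a=cv2.resize(a[o[1]:o[1]+100,o[0]:o[0]+100],None,fx=6,fy=6,interpolation=cv2.INTER_CUBIC)
    cv2.imwrite(f'pics/o_{n}.png',a)
E
```

```text
time_s: 14.4
position: [0.5162, 0.1498, 0.184]
orientation: [[-0.216, 0.976, -0.003], [0.976, 0.216, -0.001], [0.0, -0.003, -1.0]]
force: [-0.4, -0.6, -1.5]
width: 0.0358
[0.5162 0.1498 0.184 ] 0.035809545974377764 [-0.3666 -0.5785 -1.4643]
```

View pics/o_side.png

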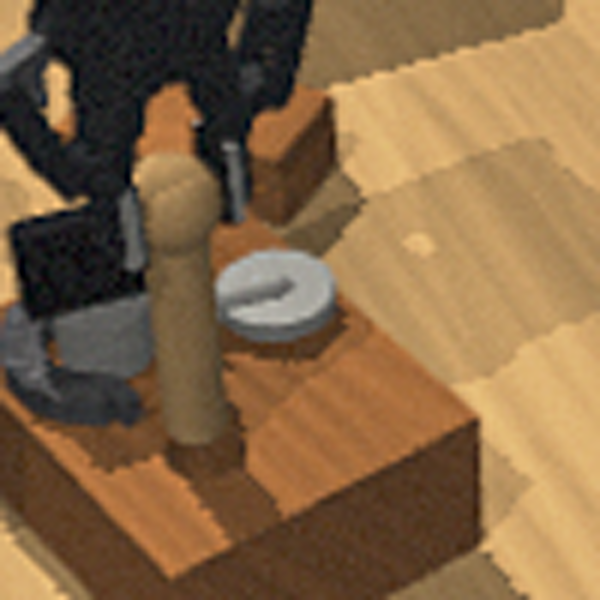

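View pics/o_scene.png

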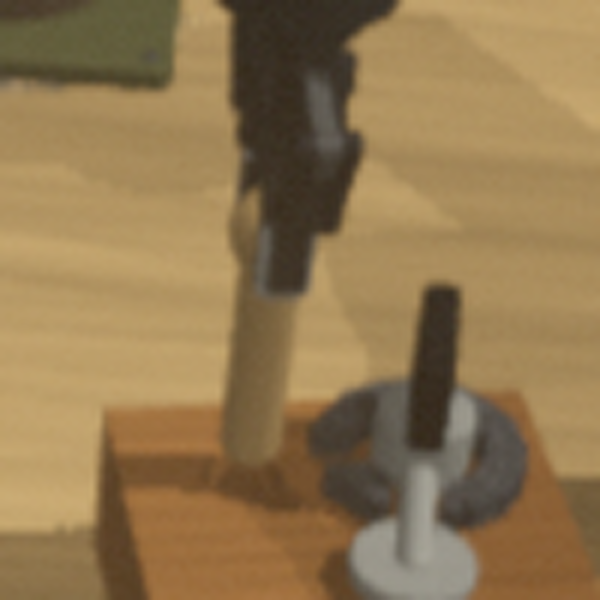

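```bash
python3 - <<'E'
from h import *
import pickle
D=pickle.load(open('D.pkl','rb'))
for n,o in(('side',(230,140)),('scene',(340,150))):
    print(n,[((proj(D[n],[.5165,.1498,z])[0]-o+.5)*6-.5).round(0) for z in(.075,.0883,.1863,.2003)])
E
```

```text
side [array([204., 448.]), array([201., 424.]), array([174., 232.]), array([169., 202.])]
scene [array([245., 477.]), array([248., 453.]), array([271., 263.]), array([274., 235.])]
```

```bash
python3 -m inch '[[-0.001,0,0.008,0,0,0,1],[-0.001,0,0.018,0,0,0,1],[-0.001,0,0.026,0,0,0,1],[-0.001,0,0.026,0,0,0,1]]' 40
```

```text
time_s: 14.9
position: [0.516, 0.1492, 0.1572]
orientation: [[-0.217, 0.976, -0.003], [0.976, 0.217, -0.001], [0.0, -0.003, -1.0]]
force: [0.3, -0.5, -1.4]
width: 0.0359
```

Force unchanged (−1.4 N), so the foot is in the well about 13 mm without contact. I continue down.

```bash
python3 -m inch '[[0,0,0.012,0,0,0,1],[0,0,0.024,0,0,0,1],[0,0,0.033,0,0,0,1],[0,0,0.038,0,0,0,1],[0,0,0.038,0,0,0,1]]' 40
```

```text
time_s: 15.4
position: [0.5164, 0.1493, 0.1199]
orientation: [[-0.217, 0.976, -0.002], [0.976, 0.217, -0.0], [0.0, -0.002, -1.0]]
force: [-0.8, 0.6, -1.4]
width: 0.036
```

```bash
python3 -m inch '[[0,0,0.002,0,0,0,1],[0,0,0.004,0,0,0,1],[0,0,0.004,0,0,0,1]]' 40; python3 -m inch '[[0,0,0,0,0,0,0.5],[0,0,0,0,0,0,0],[0,0,0,0,0,0,0],[0,0,0,0,0,0,0],[0,0,0,0,0,0,0]]' 40
```

```text
time_s: 15.7
position: [0.5173, 0.1494, 0.1174]
orientation: [[-0.217, 0.976, 0.0], [0.976, 0.217, -0.0], [-0.0, 0.0, -1.0]]
force: [0.2, -0.7, -1.8]
width: 0.0358
time_s: 16.2
position: [0.5173, 0.1494, 0.1175]
orientation: [[-0.217, 0.976, 0.0], [0.976, 0.217, 0.0], [-0.0, 0.0, -1.0]]
force: [0.2, -0.1, 0.1]
width: 0.0854
```

```bash
python3 -m inch '[[0,0,-0.03,0,0,0,0],[0,0,-0.08,0,0,0,0],[0,0,-0.13,0,0,0,0],[0,0,-0.16,0,0,0,0],[-0.05,0,-0.16,0,0,0,0],[-0.10,0,-0.16,0,0,0,0],[-0.15,0,-0.16,0,0,0,0],[-0.15,0,-0.16,0,0,0,0],[-0.15,0,-0.16,0,0,0,0]]' 40; python3 - <<'E'
from h import *
for n in('side','scene'):
    d=get_image(n);a=d['pixels'][:,:,::-1];cv2.imwrite(f'pics/pf_{n}.png',a)
    o=(205,145) if n=='side' else (340,170);a=cv2.resize(a[o[1]:o[1]+120,o[0]:o[0]+120],None,fx=5,fy=5,interpolation=cv2.INTER_CUBIC)
    t=-np.pi/2+1.3
    from fit import K
    for P in([-25,-40,20+112],[-25,-40,75],[-25+75*np.cos(t),35+75*np.sin(t),88]):
        u=(proj(d,K([.5321,.1938,.2187],P))[0]-o+.5)*5-.5;cv2.circle(a,tuple(int(v) for v in u),4,(0,255,0),1)
    cv2.imwrite(f'pics/p_{n}.png',a)
E
```

```text
time_s: 17.1
position: [0.5498, 0.0021, 0.2772]
orientation: [[-0.215, 0.977, -0.0], [0.977, 0.215, 0.001], [0.001, -0.0, -1.0]]
force: [-0.4, -0.1, -0.2]
width: 0.085
```

View pics/p_side.png

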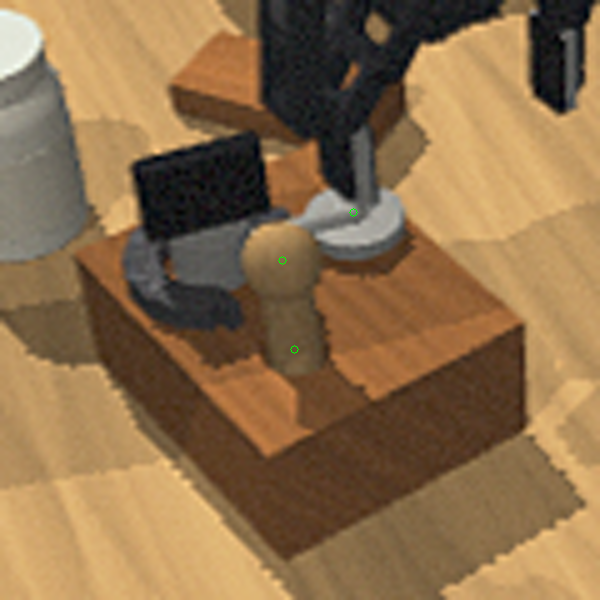

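View pics/p_scene.png

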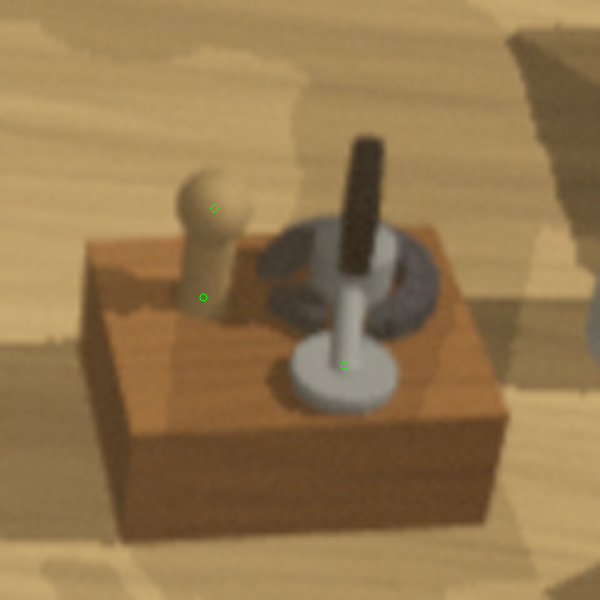

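View pics/pf_side.png

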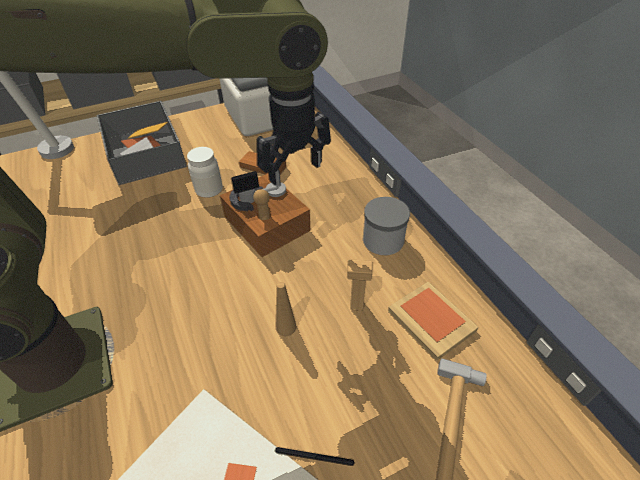

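The ball centre lands on the fully seated prediction, at side crop (283,260) and scene crop (214,207). The cover is aside, the bystanders have not moved and the gripper is clear.

```bash
python3 - <<'E'
from rig import status,env
print(status.observe()['qvel'],env.sign_off())
E
```

```text
the job is handed in; nothing more can be done
[ 0.02059936 -0.00286752  0.00118763 -0.00144594 -0.00162629 -0.00126099] None
```

The job is done and handed in at about 17 s of the 58 s. The cover is locked aside, and the punch stands in the well, foot down, with the gripper clear. No verdict was reported, so this rests on my own checks.

- **Knob:** I pulled it up about 20 mm, turned it 1.30 rad counter-clockwise and pushed it home until the wrist force rose to 22 N. The tool height matched the start grasp at 0.120 m. The disc and wing show in the scene and side pictures where the locked-aside position predicts, to within about 2 pixels.
- **Punch:** After release, the ball centre matched the fully seated position in both pictures to within about a pixel. No side force showed on the way down.
- **Bystanders:** In the last side picture the stake, cone, tub, jar, copper board, hammer and pencil look where they were. The wedge is partly hidden there by the arm, and I compared all of these by eye only.

**What disagreed:**
- **First grasp:** The first grasp of the punch caught the underside of the ball, stopping at 33 mm wide. I opened the jaws and took the ball at its equator instead; there they read 36 mm against the stated 38 mm.
- **Keeper position:** The wrist camera placed the keeper about 2 mm off from the two fixed cameras, so I used a compromise.

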